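# Show the filter plate to the light panel

## Robot

A 6-joint arm with a two-finger parallel gripper is mounted at the origin on a cart in front of the work surface, level with it; the furniture and walls round the work are solid. World frame = base frame: x ahead of the robot, y to its left, z up, the work surface at z = 0. Lengths are in mm, angles in rad, forces in N, time in s.
With the tool pointing down it reaches from about 350 to 775 mm from the base axis. Payload 7.3 kg.
Tool frame: the origin (TCP) lies on the centre line of the jaws, within the pads' length; the fingertips stand 22 mm ahead of it and the grasp point (between the pads) lies 3 mm ahead of it; z points along the fingers, y is the direction in which the jaws open and shut (so a half turn about z gives the same grasp; the last joint's range is limited). The gripper opens to 92 mm and grips with 3 to 60 N. Pads are 19 mm wide; open, the fingers measure 130 mm over their backs; the gripper's body (75 mm by 190 mm) begins 47 mm behind the grasp point.
Start: joints at [0.959, 0.342, 1.524, -0, 1.275, -0.146], TCP at [235.786, 469.093, 248.741] pointing down, gripper open.
Joint ranges: [-2.53, 2.53], [-0.77, 2.02], [0.04, 2.7], [-1, 4.14], [0.28, 2.66], [-3.11, 3.11]. Speed limits (rad/s): [2.57, 2.57, 3.14, 3.14, 3.14, 3.14].

## Interface

Orientations are given as [roll, pitch, yaw] about the fixed x, y, z axes, in that order (R = Rz(yaw) Ry(pitch) Rx(roll)).
In Python, from plant import get_obs, capture, close_job gives the robot as it stands.
- The arm moves only by the tool carry_out, never from a script. Its arguments are lists of equal length, an entry for each row: "xyz": the shift along the tool's x, y, z scaled (see below), a list of three; "dr": the turn, a rotation vector about the tool's x, y, z scaled (see below), a list of three. A call has 1 to 8 rows; each row shifts and turns the commanded pose from where the row before left it, along the tool's axes as they then stand; what a row does not reach is not made up. The controller multiplies each number of a shift by 0.06 m and each number of a turn by 8 degrees. A row lasts 1/8 s, in which the tool goes at most 62.5 mm and 10.7 degrees, less where a joint would pass 70% of its speed; a pose out of reach is approached as far as the arm can. A call with a number of a shift or a turn outside -1 to 1 is refused whole. A call with a gripper value outside its range is refused whole. "gripper" is the gripper's target within -1 to 1 (fully open at 1, half-way at 0, shut at -1), set as the call begins (left out, the last holds). The fingers move at their own pace and stop on an object; the grip force is fixed at half the most. Time passes only in rows, so rows that do not move let the fingers close. It gives the time, the measured TCP pose, the force and the opening at its end, in the units of the state.
- get_obs(): the state, without advancing time (a new reading comes with each control period).
- capture(name): name is "side" or "top"; returns a dict with "image" (480x640x3 uint8, blue, green, red), "fx", "fy", "cx", "cy" (pixels), "pose" (4x4, takes a point from camera to world coordinates). Camera axes: x right, y up, looking along -z (the intrinsics and any distortion apply to the point x, -y, -z); pixel columns grow to the right and rows downward; lengths in mm; the calibration is good to about 2 mm. A picture is of the moment at which its call begins. There is no depth.
- close_job(): hands the job in, once; it reports no verdict.
The state is a dict: "time": time; "joint_positions": joint angles; "dq": joint speeds; "tau": joint torques, N m; "tool_pos": TCP position; "tcp_rot": TCP orientation; "contact_force": force on the tool from outside, world axes, zero at the start; "moment": the same for the moment, N m; "grip_width": finger opening in mm.
Only numpy, scipy, OpenCV 4.12 (cv2) and the standard library are available. Lean on these libraries where they do the work, as an engineer would, in place of code of your own. Each camera call takes 0.05 s, during which the arm holds its last target.

## Task

Lift the hood of the small filter holder by its knob and swing it right back, so that it stays open. Draw the filter plate hidden beneath straight up out of its slot by its grip tab and hold it upright and still in front of the light panel, its flat face parallel to the panel, its mesh window level with the middle of the panel and about 5 cm off the lit face, never touching the panel. Finish while still holding it there, and leave the jar, the bottle and the tape roll where they stand.

Things in the scene. Friction and masses are not known exactly. Their poses are not given: they have to be found in the camera images.
- hood (a joint): angle of the hood (cover flap), rad: 0 shut, grows as it lifts, 2.05 at its stop, fully back. Light (100 g), little friction: below about 1.1 rad it falls shut when let go, above that it falls open to its stop by itself
- hood_knob (a point): middle of the hood's knob, a black horizontal bar of 18 mm diameter and 26 mm length; its axis is the y of this point. It stands 31 mm clear in front of the hood on a 16 mm wide tongue and turns with the hood. With the hood shut it is 94 mm above the bench, and lies 126 mm in front of (-x of) and 40 mm above the hinge line, with free space all round and below. The axes of this point turn with the hood
- hood_hinge (a point): middle of the hinge line, which runs along the y of this point (fixed to the holder); 54 mm above the bench, 45 mm behind the holder's middle. The x axis points to the rear of the holder, away from the knob; the knob rises and travels back about this line. The white hood is a shell 97 x 90 x 46 mm, open below, over the whole top of the holder
- holder: grey filter holder, a fixed block 100 (x) x 90 (y) mm whose flat top is 50 mm above the bench; origin at the middle of its underside, on the bench; its front, with the knob, looks to its -x. A slot in the top 59 mm long (x) and 11 mm wide (y), 42 mm deep, is centred 8 mm in front of the middle; the filter plate stands in it
- filter_tab (a point): middle of the grip tab of the filter plate: an upright tab 24 (x) x 10 (y) x 38 (z) mm, gripped across its 10 mm, with free space either side of it once the hood is back. In the slot it stands 73 mm above the bench, its lower end 4 mm above the holder's top. The plate weighs about 60 g
- filter_centre (a point): middle of the mesh window of the filter plate, 42 mm straight below the middle of the tab. The grey frame round it is 56 (x) x 8 (y) x 46 (z) mm; y is square to its flat faces (both alike), z points up to the tab. It must rise 42 mm to leave the slot
- panel_face (a point): middle of the lit face of the light panel: a fixed upright white panel in an aluminium frame 112 mm wide (y), 100 mm high and 14 mm thick on a low foot; this point is 72 mm above the bench, the panel's top edge 122 mm above the bench. -x points out of the lit face, y along it, z up. The foot (120 mm wide, 10 mm high) reaches 22 mm in front of the lit face
- jar: bystander: lidded sample jar, diameter 63, height 72 mm; origin at the middle of its underside
- bottle: bystander: amber reagent bottle, diameter 54, height 105 mm; origin at the middle of its underside
- tape: bystander: roll of tape lying flat, diameter 96, height 25 mm; origin at the middle of its underside
Mind the look-alikes: they are no part of the job. What is shaped like the holder but brown or red is not meant.

How it is judged:
By the outcome, as a careful person would: the job done as asked, in the order asked, and still so for the second after the job is handed in, while the arm keeps its last pose, push and grip.
It also fails if it takes over 54 s, if anything falls off the work surface, if the arm or the gripper's body presses on something with over 40 N, if the wrist force passes 120 N, or if a joint passes its speed limit or range.

## Working session

There is one attempt and no reset: what is moved stays moved. The work goes in short steps, Python scripts to look and compute and a tool call to move; the robot and the scene stay as the last step left them, time stands still between calls to the robot, and variables do not carry over. Pictures are saved under pics/ and viewed, and the job is handed in when it is done.

Besides the shell and the picture viewer there is one more tool, called after "Call:" as name(argument=value, ...) on one line, values as JSON. carry_out: Moves the arm, as the interface text tells. Shifts and turns lie within -1 to 1; 1 stands for 0.06 m of shift or 8 degrees of turn. Its arguments: {"type":"object","properties":{"xyz":{"type":"array"},"dr":{"type":"array"},"gripper":{"type":"number"}},"required":["xyz","dr"]}

```bash
ls; mkdir -p pics; python3 - <<'E'
from plant import *
import cv2
o=get_obs();print(o)
for n in("side","top"):
    c=capture(n);cv2.imwrite(f"pics/{n}0.png",c["image"]);print(n,{k:v for k,v in c.items() if k!="image"})
E
```

```text
pics
{'time': 0.0, 'joint_positions': array([ 9.58994452e-01,  3.42743260e-01,  1.52500144e+00, -1.59536065e-05,
        1.27538147e+00, -1.45986770e-01]), 'dq': array([-0.00113922, -0.00070956, -0.00043163,  0.00046456, -0.00025943,
        0.00066133]), 'tau': array([ 4.00358276e-04, -4.31237805e+01, -2.44218779e+01,  7.20829703e-02,
        5.61530620e-02, -1.64048947e-04]), 'tool_pos': array([235.57217996, 468.77574783, 248.03970591]), 'tcp_rot': array([-3.14007323e+00, -2.07986285e-04,  2.67578205e+00]), 'contact_force': array([-0.24028143,  0.21059242,  0.78849153]), 'moment': array([-0.02665585,  0.0475192 ,  0.02521681]), 'grip_width': 91.89447373152703}
side {'fx': 447.8632901261126, 'fy': 447.8632901261126, 'cx': 313.1794026082567, 'cy': 239.4533525809534, 'pose': array([[ 8.41441283e-01,  3.65168096e-01, -3.98282349e-01,
         2.73534386e+01],
       [-5.40348318e-01,  5.69346229e-01, -6.19571277e-01,
        -7.62004575e+02],
       [ 5.12889441e-04,  7.36544047e-01,  6.76389388e-01,
         1.01008385e+03],
       [ 0.00000000e+00,  0.00000000e+00,  0.00000000e+00,
         1.00000000e+00]])}
top {'fx': 597.5671967044158, 'fy': 597.5671967044158, 'cx': 320.8213736288562, 'cy': 234.84803052061918, 'pose': array([[ 3.47676262e-01,  8.48843662e-01, -3.98228145e-01,
        -2.18942648e+02],
       [-9.37611373e-01,  3.13636539e-01, -1.50056769e-01,
        -2.04037617e+02],
       [-2.47584004e-03,  4.25554414e-01,  9.04929451e-01,
         1.85187081e+03],
       [ 0.00000000e+00,  0.00000000e+00,  0.00000000e+00,
         1.00000000e+00]])}
```

View pics/side0.png

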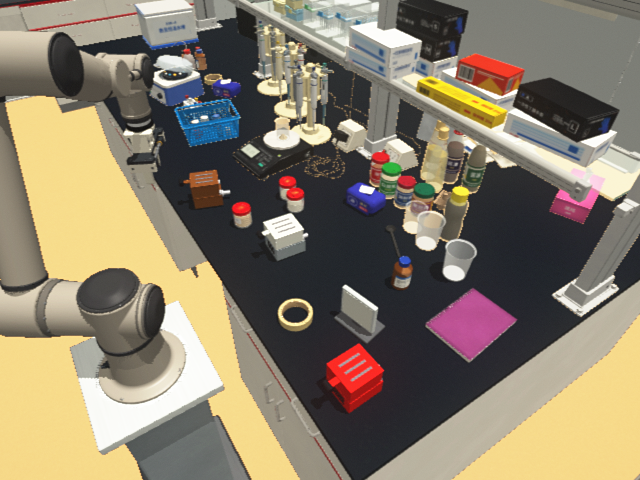

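View pics/top0.png

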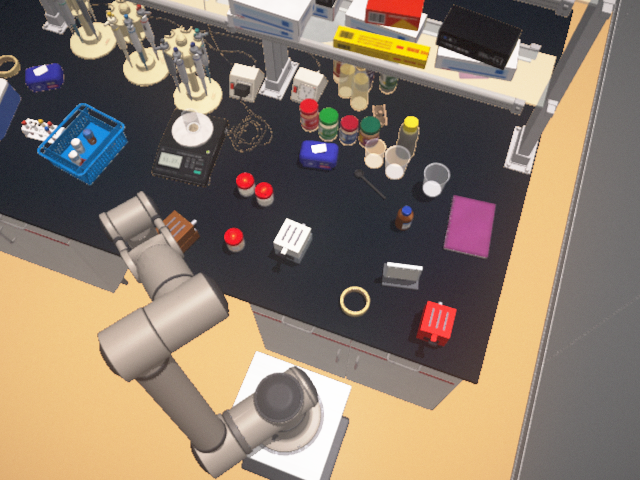

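Candidates for the holder: the white/grey one at side (285,235) / top (293,240), the brown one at side (207,188), and the red one at side (355,377). The white hood on a grey block fits the description. I'll confirm it in a crop.

```bash
python3 - <<'E'
import cv2,numpy as np
s=cv2.imread("pics/side0.png");t=cv2.imread("pics/top0.png")
a=cv2.resize(s[200:270,250:320],(400,400),interpolation=cv2.INTER_CUBIC)
b=cv2.resize(t[205:275,260:330],(400,400),interpolation=cv2.INTER_CUBIC)
c=np.hstack([a,b]);cv2.imwrite("pics/crop1.png",c)
a=cv2.resize(s[275:345,325:395],(400,400),interpolation=cv2.INTER_CUBIC)
b=cv2.resize(t[240:310,370:440],(400,400),interpolation=cv2.INTER_CUBIC)
cv2.imwrite("pics/crop2.png",np.hstack([a,b]))
E
```

```text
(no output)
```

View pics/crop1.png

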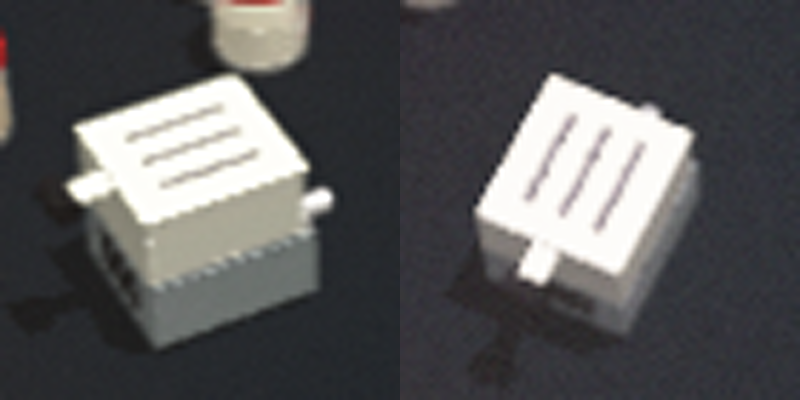

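View pics/crop2.png

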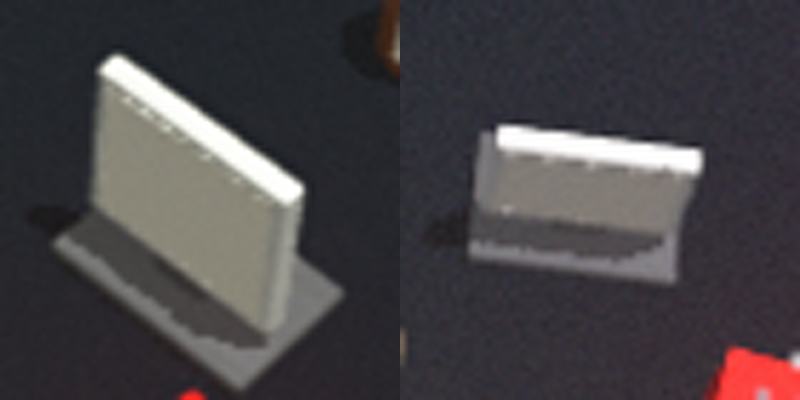

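The crops confirm it: white hood, grey block, and a tongue with a black knob on the near-left side at side ≈(260,233) / top ≈(283,252). The panel is at side (359,312) / top (403,275), with its lit face towards the robot. Next I'll triangulate the corners.

```bash
cat > h.py <<'E'
import numpy as np,cv2
from scipy.spatial.transform import Rotation as R
C={'side':dict(f=447.8632901261126,cx=313.1794026082567,cy=239.4533525809534,P=np.array([[ 8.41441283e-01,  3.65168096e-01, -3.98282349e-01,27.3534386],[-5.40348318e-01,  5.69346229e-01, -6.19571277e-01,-762.004575],[5.12889441e-04,  7.36544047e-01,  6.76389388e-01,1010.08385]])),
'top':dict(f=597.5671967044158,cx=320.8213736288562,cy=234.84803052061918,P=np.array([[ 3.47676262e-01,  8.48843662e-01, -3.98228145e-01,-218.942648],[-9.37611373e-01,  3.13636539e-01, -1.50056769e-01,-204.037617],[-2.47584004e-03,  4.25554414e-01,  9.04929451e-01,1851.87081]]))}
def ray(n,u,v):
    c=C[n];d=c['P'][:,:3]@np.array([(u-c['cx'])/c['f'],-(v-c['cy'])/c['f'],-1.]);return c['P'][:,3],d/np.linalg.norm(d)
def plane(n,u,v,z):
    o,d=ray(n,u,v);return o+d*(z-o[2])/d[2]
def tri(s,t):
    A=np.zeros((3,3));b=np.zeros(3);rs=[ray('side',*s),ray('top',*t)]
    for o,d in rs:
        M=np.eye(3)-np.outer(d,d);A+=M;b+=M@o
    p=np.linalg.solve(A,b);return p,[np.linalg.norm((np.eye(3)-np.outer(d,d))@(p-o)) for o,d in rs]
def proj(n,p):
    c=C[n];q=c['P'][:,:3].T@(np.asarray(p)-c['P'][:,3]);return np.array([c['cx']+c['f']*q[0]/-q[2],c['cy']-c['f']*q[1]/-q[2]])
E
python3 - <<'E'
from h import *
np.set_printoptions(precision=1,suppress=True)
k=5.714
def S(x,y,o): return ((x+.5)/k-.5+o[0],(y+.5)/k-.5+o[1])
P={}
for nm,s,t in [("FL",(75,127),(78,208)),("FR",(150,222),(223,275)),("BL",(237,75),(153,73)),("BR",(310,170),(292,132))]:
    p,e=tri(S(*s,(250,200)),S(*t,(260,205)));P[nm]=p;print(nm,p,e, [plane('side',*S(*s,(250,200)),z)[:2] for z in (100,)],plane('top',*S(*t,(260,205)),100)[:2])
for a,b in (("FL","BL"),("FR","BR"),("FR","FL"),("BR","BL")):
    d=P[b]-P[a];print(a,b,np.linalg.norm(d),np.degrees(np.arctan2(d[1],d[0])))
for nm,s,t in [("topL",(100,75),(97,150)),("topR",(283,200),(297,175)),("footL",(55,243),(70,258)),("footR",(242,390),(275,283))]:
    print(nm,tri(S(*s,(325,275)),S(*t,(370,240))))
E
```

```text
FL [474.3 221.7 104.5] [np.float64(2.100421002285077), np.float64(2.10042100228507)] [array([474.1, 226. ])] [478.3 222.8]
FR [466.9 129.9 106.1] [np.float64(1.0095817325637038), np.float64(1.0095817325636296)] [array([471. , 136.1])] [468.3 131.1]
BL [570.8 214.1 102.6] [np.float64(0.2681628122643737), np.float64(0.2681628122645041)] [array([572.1, 216.9])] [572.3 214.7]
BR [564.6 126.5  99.4] [np.float64(0.3282755103258081), np.float64(0.32827551032580893)] [array([563.9, 125.9])] [564.7 126.4]
FL BL 96.85328886684962 -4.516221753928866
FR BR 97.97071700829169 -1.9603880272981296
FR FL 92.17804387632803 85.4359472117871
BR BL 87.86539566006621 85.96197625405098
topL (array([ 513.2, -146.9,  121.8]), [np.float64(0.09139713866576901), np.float64(0.09139713866586506)])
topR (array([ 534.3, -253.3,  128.7]), [np.float64(0.255576430825565), np.float64(0.2555764308255481)])
footL (array([ 490. , -149.2,   15.5]), [np.float64(0.5381997567938459), np.float64(0.5381997567937551)])
footR (array([ 516.3, -263.3,   13. ]), [np.float64(0.09937868373866687), np.float64(0.09937868373863966)])
```

```bash
python3 - <<'E'
from h import *
from scipy.optimize import least_squares
np.set_printoptions(precision=2,suppress=True)
k=5.714
def S(x,y,o): return np.array(((x+.5)/k-.5+o[0],(y+.5)/k-.5+o[1]))
def fit(obs,x0):
    def res(q):
        c,s=np.cos(q[2]),np.sin(q[2]);r=[]
        for l,sp,tp in obs:
            p=[q[0]+c*l[0]-s*l[1],q[1]+s*l[0]+c*l[1],l[2]]
            r+=list(proj('side',p)-sp)+list(proj('top',p)-tp)
        return np.array(r)
    f=least_squares(res,x0);print(f.x[:2],np.degrees(f.x[2]));print(f.fun.reshape(-1,4));return f.x
H=[((-48.5,45,100),(75,127),(78,208)),((-48.5,-45,100),(150,222),(223,275)),((48.5,45,100),(237,75),(153,73)),((48.5,-45,100),(310,170),(292,132))]
fit([(l,S(*s,(250,200)),S(*t,(260,205))) for l,s,t in H],[518,173,-.07])
Pn=[((0,56,122),(100,75),(97,150)),((0,-56,122),(283,200),(297,175)),((-22,60,10),(55,243),(70,258)),((-22,-60,10),(242,390),(275,283))]
fit([(l,S(*s,(325,275)),S(*t,(370,240))) for l,s,t in Pn],[520,-200,.2])
# knob: dark blob, shadow; print neighbourhood crop
s=cv2.imread("pics/side0.png");t=cv2.imread("pics/top0.png")
g=lambda im:cv2.convertScaleAbs(im,alpha=3)
a=cv2.resize(g(s[215:255,240:280]),(400,400),interpolation=cv2.INTER_NEAREST)
b=cv2.resize(g(t[235:275,265:305]),(400,400),interpolation=cv2.INTER_NEAREST)
cv2.imwrite("pics/crop3.png",np.hstack([a,b]))
E
```

```text
[520.44 174.69] -4.413815934111375
[[ 0.81  0.32 -0.47  0.68]
 [-0.28  0.78 -0.68 -0.34]
 [ 0.22  0.15 -0.31 -0.1 ]
 [ 0.36 -0.19  0.15 -0.13]]
[ 525.83 -199.5 ] 12.721305956840407
[[-0.31 -0.6  -0.58 -0.29]
 [ 1.08  1.29  0.32 -0.27]
 [-0.57  0.32 -0.95 -0.22]
 [ 0.2   0.3  -0.18 -0.04]]
```

View pics/crop3.png

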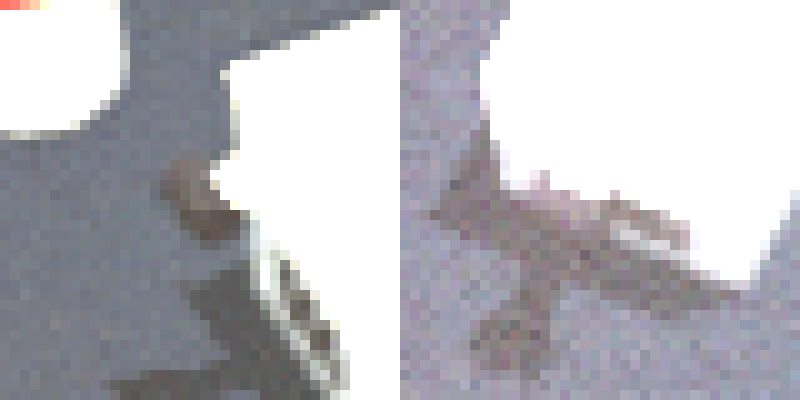

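```bash
python3 - <<'E'
from h import *
np.set_printoptions(precision=2,suppress=True)
y=np.radians(-4.4);ex=np.array([np.cos(y),np.sin(y),0]);ey=np.array([-np.sin(y),np.cos(y),0])
h=np.array([520.4,174.7,0])+1.5*ex
k=h-81*ex+[0,0,94];print(h,k,h+45*ex)
s=cv2.imread("pics/side0.png");t=cv2.imread("pics/top0.png")
out=[]
for n,im,o in(('side',s,(240,210)),('top',t,(265,230))):
    print(n,proj(n,k),proj(n,k+13*ey),proj(n,k-13*ey))
    c=cv2.convertScaleAbs(im[o[1]:o[1]+40,o[0]:o[0]+40],alpha=2.2);c=cv2.resize(c,(400,400),interpolation=cv2.INTER_NEAREST)
    for d in (-13,0,13):
        q=(proj(n,k+d*ey)-o+.5)*10;cv2.circle(c,tuple(int(v) for v in q),4,(0,255,0),1)
    out.append(c)
cv2.imwrite("pics/crop4.png",np.hstack(out))
E
```

```text
[521.9  174.58   0.  ] [441.13 180.8   94.  ] [566.76 171.13   0.  ]
side [260.25 235.15] [258.57 232.66] [261.95 237.67]
top [281.12 255.82] [277.48 254.26] [284.77 257.38]
```

View pics/crop4.png

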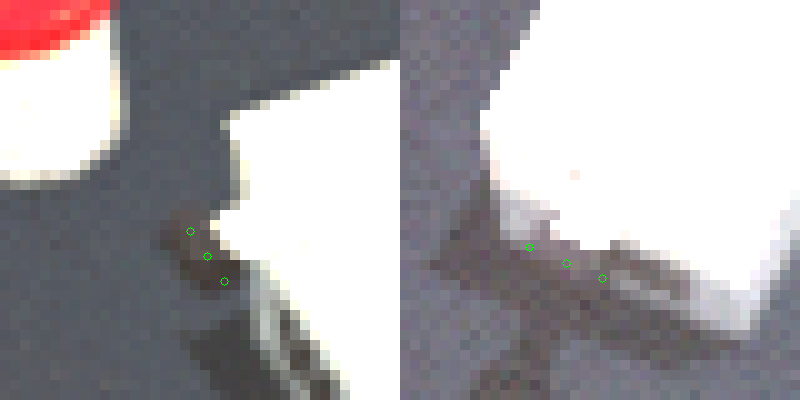

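```bash
cat >> h.py <<'E'
def need(T,yaw,rows=None):
    """print shift in move units for tool axes (at current orientation), and turn, from measured pose"""
    from plant import get_obs
    o=get_obs();p=o['tool_pos'];Rt=R.from_euler('xyz',o['tcp_rot'])
    Rg=R.from_euler('xyz',[np.pi,0,yaw])
    rv=np.degrees((Rt.inv()*Rg).as_rotvec())/8
    sh=Rt.inv().apply(np.array(T)-p)/60; sh2=Rg.inv().apply(np.array(T)-p)/60
    print('t',o['time'],'p',p.round(1),'rpy',np.degrees(o['tcp_rot']).round(2),'F',o['contact_force'].round(1),'w',round(o['grip_width'],1))
    print('units shift(now axes)',sh.round(3),'shift(goal axes)',sh2.round(3),'turn',rv.round(3))
E
python3 -c "
from h import *
need([441,181,170],np.radians(175.6))"
```

```text
t 0.1 p [235.6 468.8 248.1] rpy [-1.7992e+02 -1.0000e-02  1.5331e+02] F [0.3 0.1 0.7] w 91.6
units shift(now axes) [-5.213 -2.746  1.305] shift(goal axes) [-3.781 -4.52   1.302] turn [-0.009 -0.003 -2.786]
```

Call:
carry_out(xyz=[[0, 0, 0], [0, 0, 0], [0, 0, 0], [0, 0, 0]], dr=[[0, 0, -0.7], [0, 0, -0.7], [0, 0, -0.7], [0, 0, -0.7]], gripper=0.2)

```text
time: 0.6
tool_pos: [235.6, 468.9, 248.3]
tcp_rot: [-3.141, -0.0, 3.07]
contact_force: [0.6, 0.1, -0.4]
grip_width: 57.8
```

Call:
carry_out(xyz=[[-0.47, -0.56, 0], [-0.47, -0.56, 0], [-0.47, -0.56, 0], [-0.47, -0.56, 0], [-0.47, -0.56, 0], [-0.47, -0.56, 0], [-0.47, -0.56, 0], [-0.47, -0.56, 0]], dr=[[0, 0, 0], [0, 0, 0], [0, 0, 0], [0, 0, 0], [0, 0, 0], [0, 0, 0], [0, 0, 0], [0, 0, 0]])

```text
time: 1.6
tool_pos: [441.2, 182.9, 248.5]
tcp_rot: [-3.142, -0.001, 3.067]
contact_force: [0.4, 1.8, 0.2]
grip_width: 55.2
```

Call:
carry_out(xyz=[[0, 0, 0.5], [0, 0, 0.5], [0, 0, 0]], dr=[[0, 0, 0], [0, 0, 0], [0, 0, 0]])

```text
time: 1.98
tool_pos: [439.2, 183.7, 186.9]
tcp_rot: [-3.14, -0.005, 3.066]
contact_force: [0.0, 0.3, 0.9]
grip_width: 55.2
```

```bash
python3 -c "
from h import *
from plant import capture
need([441,181,97],np.radians(175.6))
s=capture('side')['image'];t=capture('top')['image']
cv2.imwrite('pics/a1.png',np.hstack([cv2.resize(s[130:270,210:350],(400,400)),cv2.resize(t[150:290,220:360],(400,400))]))
need([441,181,97],np.radians(175.6))
"
```

```text
t 1.975 p [439.2 183.7 186.9] rpy [-179.91   -0.29  175.69] F [0.  0.3 0.9] w 55.2
units shift(now axes) [-0.04  -0.04   1.498] shift(goal axes) [-0.033 -0.042  1.498] turn [-0.011 -0.037  0.011]
t 2.075 p [440.9 184.3 189.3] rpy [1.7999e+02 1.0000e-02 1.7572e+02] F [ 0.4  0.4 -0.2] w 55.3
units shift(now axes) [-0.005 -0.055  1.539] shift(goal axes) [-0.006 -0.055  1.539] turn [0.001 0.002 0.015]
```

View pics/a1.png

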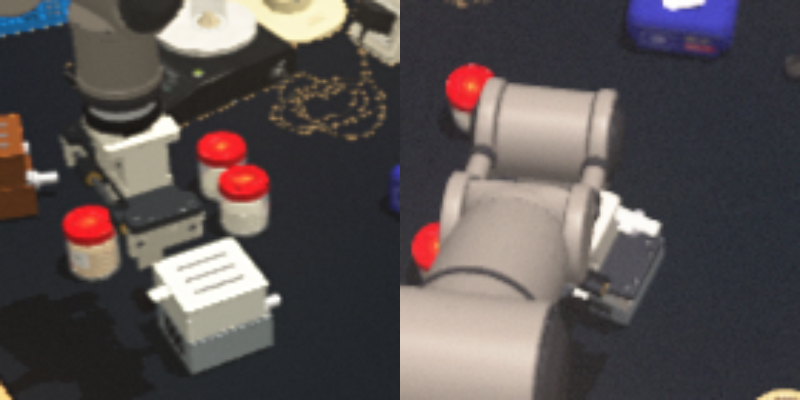

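```bash
python3 -c "
from h import *
print(plane('side',242,206,72),plane('top',234,235,72))"
```

```text
[467.8664027  367.06480825  72.        ] [464.72756621 359.04222585  72.        ]
```

Call:
carry_out(xyz=[[0, -0.05, 0.3], [0, 0, 0.3], [0, 0, 0.2]], dr=[[0, 0, 0], [0, 0, 0], [0, 0, 0]])

```text
time: 2.45
tool_pos: [441.0, 181.5, 141.3]
tcp_rot: [3.141, 0.002, 3.067]
contact_force: [0.1, 0.6, -0.0]
grip_width: 55.0
```

Call:
carry_out(xyz=[[0, 0, 0.25], [0, 0, 0.25], [0, 0, 0.24], [0, 0, 0]], dr=[[0, 0, 0], [0, 0, 0], [0, 0, 0], [0, 0, 0]])

```text
time: 2.95
tool_pos: [440.1, 181.2, 95.8]
tcp_rot: [-3.141, -0.001, 3.067]
contact_force: [-0.7, -0.3, -0.1]
grip_width: 55.1
```

Call:
carry_out(xyz=[[0, 0, 0], [0, 0, 0], [0, 0, 0], [0, 0, 0], [0, 0, 0]], dr=[[0, 0, 0], [0, 0, 0], [0, 0, 0], [0, 0, 0], [0, 0, 0]], gripper=-1)

```text
time: 3.58
tool_pos: [440.9, 183.2, 96.8]
tcp_rot: [3.138, 0.002, 3.066]
contact_force: [-0.2, 11.8, -1.1]
grip_width: 25.9
```

```bash
python3 -c "
import numpy as np
a=np.radians(np.arange(0,101,5)+np.degrees(np.arctan2(40,126)));r=132.2
x=-r*np.cos(a);z=r*np.sin(a)
for i in range(20): print(i*5+5,round(-(x[i+1]-x[i])/60,3),round(-(z[i+1]-z[i])/60,3),'x',x[i+1].round(),'z',(54+z[i+1]).round())"
```

```text
5 -0.066 -0.18 x -122.0 z 105.0
10 -0.082 -0.174 x -117.0 z 115.0
15 -0.096 -0.166 x -111.0 z 125.0
20 -0.111 -0.157 x -105.0 z 135.0
25 -0.124 -0.147 x -97.0 z 144.0
30 -0.136 -0.136 x -89.0 z 152.0
35 -0.147 -0.123 x -80.0 z 159.0
40 -0.158 -0.11 x -71.0 z 166.0
45 -0.167 -0.096 x -61.0 z 171.0
50 -0.174 -0.081 x -50.0 z 176.0
55 -0.181 -0.065 x -40.0 z 180.0
60 -0.186 -0.049 x -28.0 z 183.0
65 -0.189 -0.033 x -17.0 z 185.0
70 -0.192 -0.016 x -6.0 z 186.0
75 -0.192 0.0 x 6.0 z 186.0
80 -0.191 0.017 x 18.0 z 185.0
85 -0.189 0.034 x 29.0 z 183.0
90 -0.186 0.05 x 40.0 z 180.0
95 -0.18 0.066 x 51.0 z 176.0
100 -0.174 0.082 x 61.0 z 171.0
```

Call:
carry_out(xyz=[[0, 0.04, 0], [0, 0, 0]], dr=[[0, 0, 0], [0, 0, 0]])

```text
time: 3.82
tool_pos: [440.8, 183.5, 96.7]
tcp_rot: [3.142, 0.001, 3.067]
contact_force: [-0.6, -0.6, 4.1]
grip_width: 25.7
```

Call:
carry_out(xyz=[[-0.066, 0, -0.18], [-0.082, 0, -0.174], [-0.096, 0, -0.166], [-0.111, 0, -0.157]], dr=[[0, 0, 0], [0, 0, 0], [0, 0, 0], [0, 0, 0]])

```text
time: 4.32
tool_pos: [462.1, 181.8, 137.6]
tcp_rot: [-3.141, -0.0, 3.067]
contact_force: [0.7, -1.7, -4.7]
grip_width: 25.8
```

Forces are low and the arc is tracking, so I'll continue.

Call:
carry_out(xyz=[[-0.124, 0, -0.147], [-0.136, 0, -0.136], [-0.147, 0, -0.123], [-0.158, 0, -0.11], [-0.167, 0, -0.096], [-0.174, 0, -0.081]], dr=[[0, 0, 0], [0, 0, 0], [0, 0, 0], [0, 0, 0], [0, 0, 0], [0, 0, 0]])

```text
time: 5.08
tool_pos: [516.7, 177.6, 179.0]
tcp_rot: [-3.141, -0.0, 3.067]
contact_force: [-1.9, -3.7, -1.4]
grip_width: 25.8
```

Call:
carry_out(xyz=[[-0.181, 0, -0.065], [-0.186, 0, -0.049], [-0.189, 0, -0.033], [-0.192, 0, -0.016], [-0.192, 0, 0], [-0.191, 0, 0.017]], dr=[[0, 0, 0], [0, 0, 0], [0, 0, 0], [0, 0, 0], [0, 0, 0], [0, 0, 0]])

```text
time: 5.82
tool_pos: [585.0, 172.3, 187.8]
tcp_rot: [-3.141, 0.001, 3.067]
contact_force: [-2.0, -4.7, 1.2]
grip_width: 25.7
```

```bash
python3 -c "
from h import *
from plant import capture
s=capture('side')['image'];t=capture('top')['image']
cv2.imwrite('pics/a2.png',np.hstack([cv2.resize(s[130:270,210:350],(400,400)),cv2.resize(t[150:290,220:360],(400,400))]))
need([441,181,97],np.radians(175.6))
"
```

```text
t 5.925 p [585.6 172.2 187.7] rpy [-1.7999e+02  1.4000e-01  1.7568e+02] F [-1.3 -5.4  3.3] w 25.7
units shift(now axes) [ 2.417 -0.036  1.507] shift(goal axes) [ 2.413 -0.039  1.512] turn [-0.001  0.018  0.01 ]
```

View pics/a2.png

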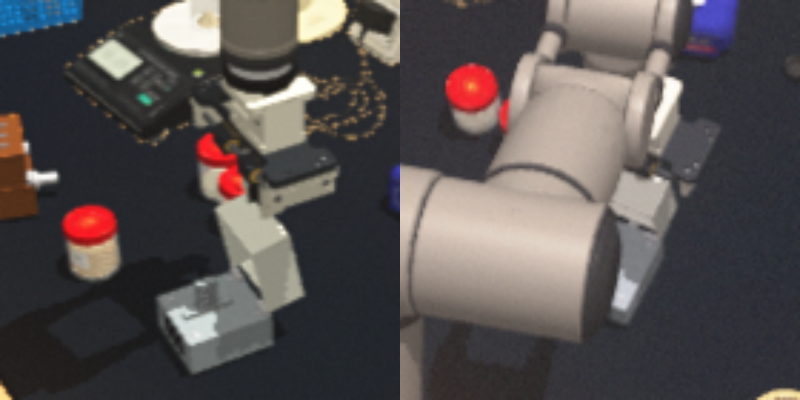

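Call:
carry_out(xyz=[[-0.189, 0, 0.034], [-0.186, 0, 0.05], [-0.18, 0, 0.066], [-0.174, 0, 0.082], [-0.16, 0, 0.1], [0, 0, 0]], dr=[[0, 0, 0], [0, 0, 0], [0, 0, 0], [0, 0, 0], [0, 0, 0], [0, 0, 0]])

```text
time: 6.68
tool_pos: [638.9, 168.0, 168.3]
tcp_rot: [-3.141, 0.004, 3.066]
contact_force: [0.6, -4.2, 4.0]
grip_width: 25.8
```

Call:
carry_out(xyz=[[0, 0, 0], [0, 0, 0], [0, 0, 0], [0, 0, 0]], dr=[[0, 0, 0], [0, 0, 0], [0, 0, 0], [0, 0, 0]], gripper=0.1)

```text
time: 7.18
tool_pos: [636.9, 169.2, 167.3]
tcp_rot: [3.141, 0.0, 3.067]
contact_force: [-0.6, -0.2, 0.5]
grip_width: 50.1
```

Call:
carry_out(xyz=[[0, 0, -0.4], [0, 0, -0.6], [0, 0, -0.6], [0.8, 0, -0.2], [0.8, 0, 0], [0.8, 0, 0], [0, 0, 0]], dr=[[0, 0, 0], [0, 0, 0], [0, 0, 0], [0, 0, 0], [0, 0, 0], [0, 0, 0], [0, 0, 0]])

```text
time: 8.05
tool_pos: [490.4, 180.1, 275.9]
tcp_rot: [3.141, -0.001, 3.068]
contact_force: [0.4, 0.5, 1.1]
grip_width: 50.8
```

```bash
python3 -c "
from h import *
from plant import capture
s=capture('side')['image'];t=capture('top')['image']
cv2.imwrite('pics/s3.png',s);cv2.imwrite('pics/t3.png',t)
cv2.imwrite('pics/a3.png',np.hstack([cv2.resize(s[180:270,240:330],(400,400)),cv2.resize(t[190:280,250:340],(400,400))]))
need([513,174,76],np.radians(175.6))
"
```

```text
t 8.15 p [493.7 179.8 276.1] rpy [1.7997e+02 1.1000e-01 1.7574e+02] F [ 0.6 -0.7  0.3] w 50.6
units shift(now axes) [-0.322 -0.075  3.335] shift(goal axes) [-0.329 -0.072  3.334] turn [0.004 0.013 0.017]
```

View pics/a3.png

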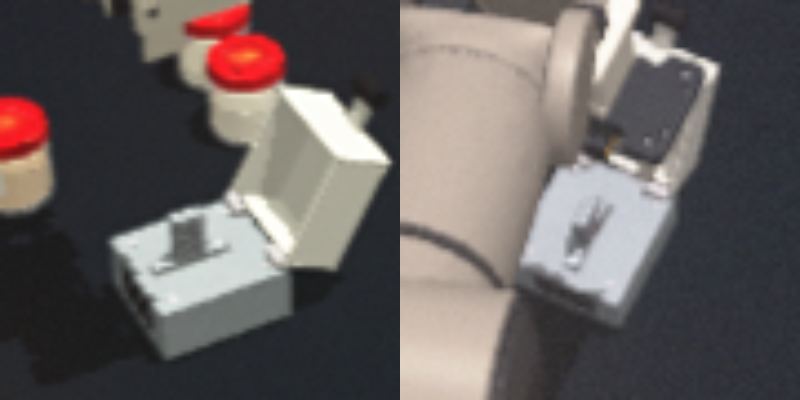

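```bash
python3 -c "
from h import *
y=np.radians(-4.4);ex=np.array([np.cos(y),np.sin(y),0]);ey=np.array([-np.sin(y),np.cos(y),0])
outs=[]
for n,f,o in(('side','s3',(262,218)),('top','t3',(275,225))):
    c=cv2.resize(cv2.imread(f'pics/{f}.png')[o[1]:o[1]+40,o[0]:o[0]+40],(400,400),interpolation=cv2.INTER_NEAREST);c=cv2.convertScaleAbs(c,alpha=1.3)
    for dy,col in((0,(0,255,0)),(2.5,(0,0,255))):
        b=np.array([521.9,174.6,0])-8*ex+dy*ey
        for q in [b+sx*12*ex+sy*5*ey+[0,0,z] for sx in(-1,1) for sy in(-1,1) for z in(92,54)]+[b+sx*29.5*ex+sy*5.5*ey+[0,0,50] for sx in(-1,1) for sy in(-1,1)]:
            w=(proj(n,q)-o+.5)*10;cv2.circle(c,tuple(int(v) for v in w),3,col,-1)
    outs.append(c)
cv2.imwrite('pics/a4.png',np.hstack(outs))"
```

```text
(no output)
```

View pics/a4.png

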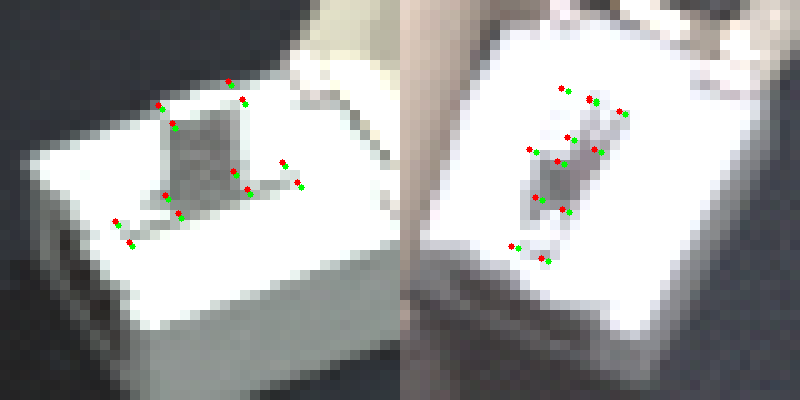

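```bash
python3 -c "
from h import *
need([514,176.7,78],np.radians(175.6))"
```

```text
t 8.15 p [493.7 179.8 276.1] rpy [1.7997e+02 1.1000e-01 1.7574e+02] F [ 0.6 -0.7  0.3] w 50.6
units shift(now axes) [-0.335 -0.029  3.302] shift(goal axes) [-0.342 -0.026  3.301] turn [0.004 0.013 0.017]
```

Call:
carry_out(xyz=[[-0.34, -0.03, 0], [0, 0, 0.6], [0, 0, 0.6], [0, 0, 0.6], [0, 0, 0.6], [0, 0, 0], [0, 0, 0]], dr=[[0, 0, 0.02], [0, 0, 0], [0, 0, 0], [0, 0, 0], [0, 0, 0], [0, 0, 0], [0, 0, 0]], gripper=0)

```text
time: 9.02
tool_pos: [515.0, 176.3, 132.3]
tcp_rot: [3.141, 0.002, 3.064]
contact_force: [0.5, 0.5, 1.3]
grip_width: 45.9
```

```bash
python3 -c "
from h import *
need([514,176.7,78],np.radians(175.6))"
```

```text
t 9.025 p [515.  176.3 132.3] rpy [1.7997e+02 1.1000e-01 1.7553e+02] F [0.5 0.5 1.3] w 45.9
units shift(now axes) [0.019 0.004 0.906] shift(goal axes) [0.017 0.005 0.906] turn [ 0.004  0.013 -0.009]
```

Call:
carry_out(xyz=[[0.02, 0, 0.3], [0, 0, 0.3], [0, 0, 0.3], [0, 0, 0], [0, 0, 0]], dr=[[0, 0, 0], [0, 0, 0], [0, 0, 0], [0, 0, 0], [0, 0, 0]])

```text
time: 9.65
tool_pos: [513.5, 176.6, 79.0]
tcp_rot: [3.141, 0.003, 3.064]
contact_force: [1.2, -0.2, 0.7]
grip_width: 46.1
```

Call:
carry_out(xyz=[[0, 0, 0], [0, 0, 0], [0, 0, 0], [0, 0, 0], [0, 0, 0], [0, 0, 0]], dr=[[0, 0, 0], [0, 0, 0], [0, 0, 0], [0, 0, 0], [0, 0, 0], [0, 0, 0]], gripper=-1)

```text
time: 10.4
tool_pos: [512.3, 176.4, 77.4]
tcp_rot: [3.141, 0.0, 3.064]
contact_force: [0.0, 0.6, 0.1]
grip_width: 9.4
```

Call:
carry_out(xyz=[[0, 0, -0.1], [0, 0, -0.15], [0, 0, -0.2], [0, 0, -0.2], [0, 0, -0.2], [0, 0, -0.2], [0, 0, -0.2], [0, 0, -0.2]], dr=[[0, 0, 0], [0, 0, 0], [0, 0, 0], [0, 0, 0], [0, 0, 0], [0, 0, 0], [0, 0, 0], [0, 0, 0]])

```text
time: 11.4
tool_pos: [512.3, 176.4, 165.2]
tcp_rot: [3.142, 0.0, 3.064]
contact_force: [-0.5, -0.1, -0.6]
grip_width: 10.0
```

Call:
carry_out(xyz=[[0, 0, -0.3], [0, 0, -0.3], [0, 0, -0.3], [0, 0, -0.3], [0, 0, 0]], dr=[[0, 0, 0], [0, 0, 0], [0, 0, 0], [0, 0, 0], [0, 0, 0]])

```text
time: 12.02
tool_pos: [513.0, 176.5, 237.9]
tcp_rot: [3.141, 0.003, 3.064]
contact_force: [0.4, -0.1, -0.8]
grip_width: 9.7
```

```bash
python3 -c "
from h import *
from plant import capture
s=capture('side')['image'];t=capture('top')['image']
cv2.imwrite('pics/s5.png',s);cv2.imwrite('pics/t5.png',t)
cv2.imwrite('pics/a5.png',np.hstack([cv2.resize(s[160:260,230:330],(400,400)),cv2.resize(t[190:290,240:340],(400,400))]))
need([513,174,200],np.radians(175.6))
"
```

```text
t 12.125 p [512.1 176.3 236. ] rpy [-1.8000e+02 -3.0000e-02  1.7555e+02] F [ 0.3 -0.5 -0.9] w 10.1
units shift(now axes) [-0.019 -0.038  0.6  ] shift(goal axes) [-0.019 -0.038  0.6  ] turn [-0.001 -0.004 -0.006]
```

View pics/a5.png

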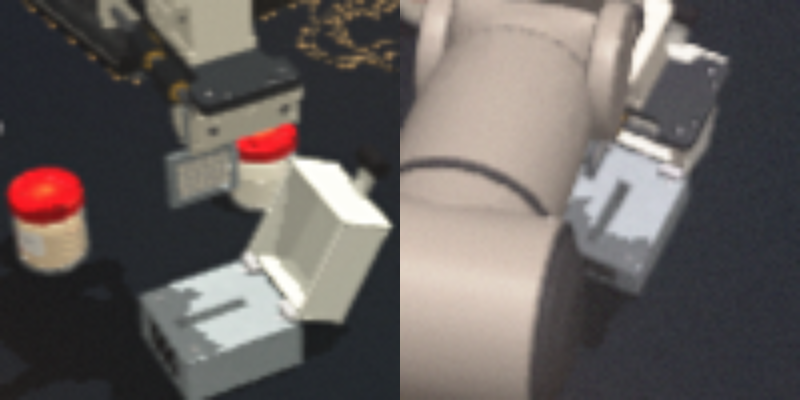

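The plate is out of the slot, held upright, and the hood is still fully back. I'll refine the panel pose before carrying the plate over.

```bash
python3 -c "
from h import *
y=np.radians(12.7);ex=np.array([np.cos(y),np.sin(y),0]);ey=np.array([-np.sin(y),np.cos(y),0])
outs=[];b=np.array([525.8,-199.5,0])
for n,f,o in(('side','side0',(330,280)),('top','top0',(374,250))):
    c=cv2.resize(cv2.imread(f'pics/{f}.png')[o[1]:o[1]+70,o[0]:o[0]+60],(400,466),interpolation=cv2.INTER_NEAREST)
    k=400/60
    for q,col in [(b+x*ex+sy*56*ey+[0,0,z],cc) for x,cc in((0,(0,255,0)),(14,(0,0,255))) for sy in(-1,1) for z in(122,22)]+[(b-22*ex+sy*60*ey+[0,0,z],(255,0,0)) for sy in(-1,1) for z in(10,0)]:
            w=(proj(n,q)-o+.5)*k;cv2.circle(c,tuple(int(v) for v in w),3,col,-1)
    outs.append(c)
cv2.imwrite('pics/a6.png',np.hstack(outs))"
```

```text
(no output)
```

View pics/a6.png

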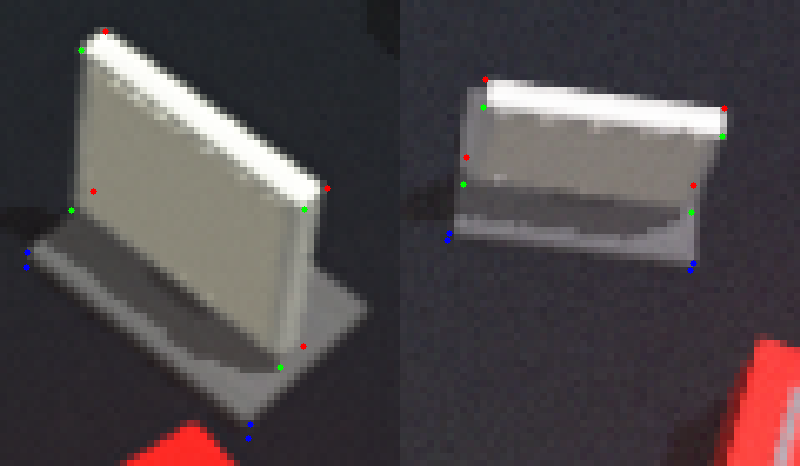

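```bash
python3 -c "
from h import *
np.set_printoptions(precision=1,suppress=True)
for n,f,o,th in(('side','side0',(330,280),225),('top','top0',(374,250),205)):
    im=cv2.imread(f'pics/{f}.png');g=im.min(2);m=np.zeros_like(g);m[o[1]:o[1]+70,o[0]:o[0]+60]=(g[o[1]:o[1]+70,o[0]:o[0]+60]>th)*255
    ct=max(cv2.findContours(m,0,2)[0],key=cv2.contourArea)
    ys,xs=np.nonzero(cv2.drawContours(np.zeros_like(m),[ct],-1,255,-1))
    P=np.array([plane(n,x,y,122)[:2] for x,y in zip(xs,ys)]);c=P.mean(0);w,V=np.linalg.eigh(np.cov((P-c).T));v=V[:,1];v=v*np.sign(v[1]);nn=np.array([v[1],-v[0]])
    print(n,len(P),c,'yaw',np.degrees(np.arctan2(-v[0],v[1])),'LxW',np.sqrt(12*w)[::-1],'face mid',c-7*nn)
"
```

```text
side 141 [ 533.  -198.4] yaw 12.272588715303558 LxW [110.  11.] face mid [ 526.1 -199.9]
top 125 [ 533.2 -198.3] yaw 12.282880912128409 LxW [109.4  12.1] face mid [ 526.3 -199.7]
```

Call:
carry_out(xyz=[[0, 0, 0], [0, 0, 0], [0, 0, 0], [0, 0, 0], [0, 0, 0], [0, 0, 0], [0, 0, 0], [0, 0, 0]], dr=[[0, 0, 0.5], [0, 0, 0.6], [0, 0, 0.6], [0, 0, 0.6], [0, 0, 0.6], [0, 0, 0.6], [0, 0, 0.6], [0, 0, 0.6]])

```text
time: 13.12
tool_pos: [511.8, 176.3, 235.2]
tcp_rot: [-3.14, -0.001, 2.405]
contact_force: [1.0, 0.2, -0.5]
grip_width: 9.7
```

Call:
carry_out(xyz=[[0, 0, 0], [0, 0, 0], [0, 0, 0], [0, 0, 0], [0, 0, 0], [0, 0, 0], [0, 0, 0], [0, 0, 0]], dr=[[0, 0, 0.6], [0, 0, 0.6], [0, 0, 0.6], [0, 0, 0.6], [0, 0, 0.6], [0, 0, 0.6], [0, 0, 0.6], [0, 0, 0.26]])

```text
time: 14.12
tool_pos: [511.9, 176.3, 235.4]
tcp_rot: [-3.14, -0.0, 1.784]
contact_force: [0.3, -0.7, 0.5]
grip_width: 9.1
```

```bash
python3 -c "
from h import *
need([477.3,-210.5,118.4],np.radians(102.3))"
```

```text
t 14.125 p [511.9 176.3 235.4] rpy [-179.9    -0.    102.21] F [ 0.3 -0.7  0.5] w 9.1
units shift(now axes) [-6.179 -1.924  1.953] shift(goal axes) [-6.176 -1.937  1.95 ] turn [-0.013 -0.001 -0.011]
```

Call:
carry_out(xyz=[[-0.2, -0.1, 0], [-0.42, -0.15, 0], [-0.42, -0.15, 0], [-0.42, -0.15, 0], [-0.42, -0.15, 0], [-0.42, -0.15, 0], [-0.42, -0.15, 0], [-0.42, -0.15, 0]], dr=[[0, 0, 0], [0, 0, 0], [0, 0, 0], [0, 0, 0], [0, 0, 0], [0, 0, 0], [0, 0, 0], [0, 0, 0]])

```text
time: 15.12
tool_pos: [484.2, -23.9, 236.2]
tcp_rot: [-3.141, 0.0, 1.786]
contact_force: [-0.0, 0.5, -0.3]
grip_width: 9.7
```

Call:
carry_out(xyz=[[-0.42, -0.15, 0], [-0.42, -0.15, 0], [-0.42, -0.15, 0], [-0.42, -0.15, 0], [-0.42, -0.15, 0], [-0.42, -0.15, 0], [-0.42, -0.15, 0], [-0.1, 0, 0]], dr=[[0, 0, 0], [0, 0, 0], [0, 0, 0], [0, 0, 0], [0, 0, 0], [0, 0, 0], [0, 0, 0], [0, 0, 0]])

```text
time: 16.12
tool_pos: [461.3, -215.6, 236.1]
tcp_rot: [-3.141, -0.0, 1.784]
contact_force: [0.4, -0.3, -0.9]
grip_width: 9.9
```

Call:
carry_out(xyz=[[0, 0, 0.3], [0, 0, 0.3], [0, 0, 0.3], [0, 0, 0]], dr=[[0, 0, 0], [0, 0, 0], [0, 0, 0], [0, 0, 0]])

```text
time: 16.62
tool_pos: [461.3, -213.1, 181.2]
tcp_rot: [-3.139, -0.003, 1.786]
contact_force: [-0.0, -0.5, -1.0]
grip_width: 9.4
```

```bash
python3 -c "
from h import *
from plant import capture
s=capture('side')['image'];t=capture('top')['image']
cv2.imwrite('pics/a7.png',np.hstack([cv2.resize(s[230:350,290:410],(400,400)),cv2.resize(t[210:330,330:450],(400,400))]))
need([477.3,-210.5,118.4],np.radians(102.3))"
```

```text
t 16.725 p [ 462.3 -213.8  182.8] rpy [179.98   0.   102.3 ] F [ 0.1  0.4 -0.4] w 9.8
units shift(now axes) [1.000e-03 2.560e-01 1.074e+00] shift(goal axes) [1.000e-03 2.560e-01 1.074e+00] turn [0.002 0.001 0.   ]
```

View pics/a7.png

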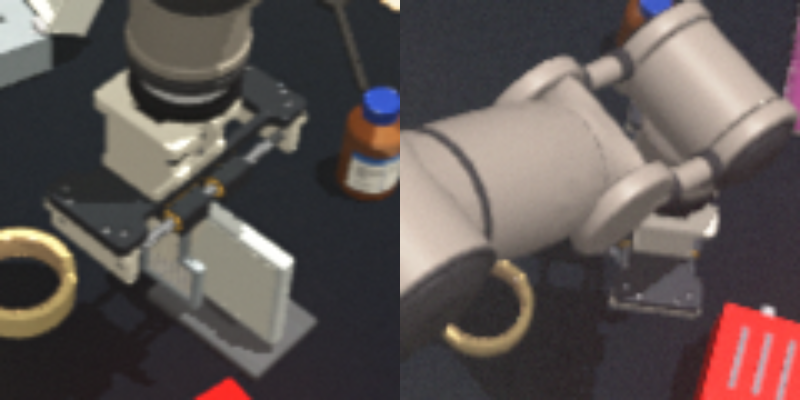

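Call:
carry_out(xyz=[[0, 0, 0.2], [0, 0, 0.25], [0, 0, 0.25], [0, 0, 0.2], [0, 0.1, 0.17], [0, 0.15, 0], [0, 0, 0], [0, 0, 0]], dr=[[0, 0, 0], [0, 0, 0], [0, 0, 0], [0, 0, 0], [0, 0, 0], [0, 0, 0], [0, 0, 0], [0, 0, 0]])

```text
time: 17.73
tool_pos: [477.1, -210.8, 118.5]
tcp_rot: [3.141, 0.001, 1.785]
contact_force: [-0.7, -0.6, -1.4]
grip_width: 9.7
```

```bash
python3 -c "
from h import *
from plant import capture
need([477.3,-210.5,118.4],np.radians(102.3))
s=capture('side')['image'];t=capture('top')['image']
cv2.imwrite('pics/s8.png',s);cv2.imwrite('pics/t8.png',t)
need([477.3,-210.5,118.4],np.radians(102.3))
y=np.radians(12.3);ex=np.array([np.cos(y),np.sin(y),0]);ey=np.array([-np.sin(y),np.cos(y),0])
b=np.array([477.3,-210.5,72.]);o=(325,275);k=10
c=cv2.resize(s[275:345,325:395],(700,700)[:2],interpolation=cv2.INTER_CUBIC)[:600]
for sy in(-1,1):
  for sz in(-1,1):
    w=(proj('side',b-4*ex+28*sy*ey+[0,0,23*sz])-o+.5)*k;cv2.circle(c,tuple(int(v) for v in w),3,(0,255,0),-1)
cv2.imwrite('pics/a8.png',c)"
```

```text
t 17.725 p [ 477.1 -210.8  118.5] rpy [1.7997e+02 3.0000e-02 1.0230e+02] F [-0.7 -0.6 -1.4] w 9.7
units shift(now axes) [0.005 0.004 0.002] shift(goal axes) [0.005 0.004 0.002] turn [ 0.004  0.004 -0.   ]
t 17.825 p [ 476.9 -210.8  118.5] rpy [1.7997e+02 2.0000e-02 1.0227e+02] F [ 0.8 -0.1 -0.7] w 10.0
units shift(now axes) [0.004 0.008 0.001] shift(goal axes) [0.004 0.008 0.001] turn [ 0.003  0.003 -0.003]
```

View pics/a8.png

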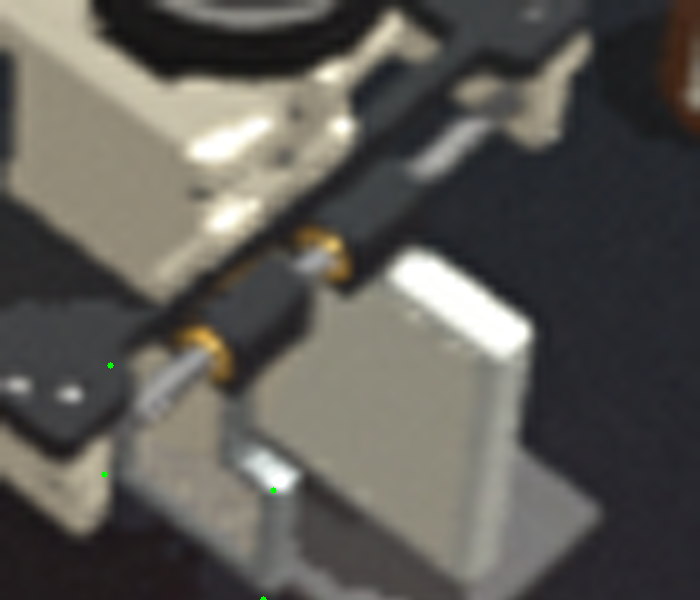

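```bash
python3 -c "
from h import *
s=cv2.imread('pics/s8.png')
y=np.radians(12.3);ex=np.array([np.cos(y),np.sin(y),0]);ey=np.array([-np.sin(y),np.cos(y),0])
b=np.array([477.3,-210.5,72.]);o=(330,305);k=14
c=cv2.convertScaleAbs(cv2.resize(s[305:345,330:380],(700,560),interpolation=cv2.INTER_CUBIC),alpha=1.4)
for x,col in((-4,(0,255,0)),(4,(0,0,255))):
 for sy in(-1,1):
  for sz in(-1,1):
    w=(proj('side',b+x*ex+28*sy*ey+[0,0,23*sz])-o+.5)*k;cv2.circle(c,tuple(int(v) for v in w),3,col,-1)
cv2.imwrite('pics/a9.png',c)"
```

```text
(no output)
```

View pics/a9.png

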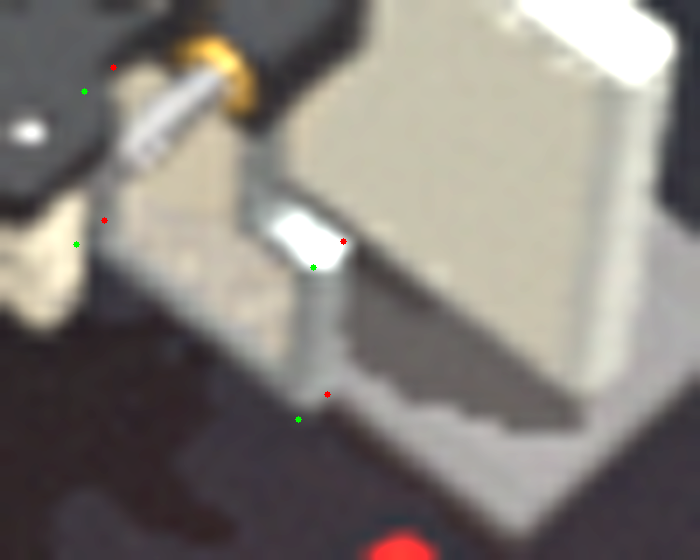

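```bash
python3 -c "
import cv2
from plant import *
a=cv2.imread('pics/side0.png').astype(int);b=cv2.imread('pics/s8.png').astype(int)
d=abs(a-b).max(2)
for n,(x0,y0,x1,y1) in dict(jar1=(231,202,253,228),jar2=(278,177,306,212),tape=(276,297,294,333),bottle=(391,255,413,292)).items():
  r=d[y0:y1,x0:x1];print(n,(r>50).mean().round(3))
o=get_obs();print(o['time'],o['tool_pos'],abs(o['dq']).max(),o['grip_width'],o['contact_force'])"
```

```text
jar1 0.0
jar2 0.901
tape 0.066
bottle 0.0
17.825 [ 476.87127475 -210.84216441  118.47788879] 0.003549370363065521 9.950891289932558 [ 0.82584653 -0.08587829 -0.72940185]
```

View pics/s8.png

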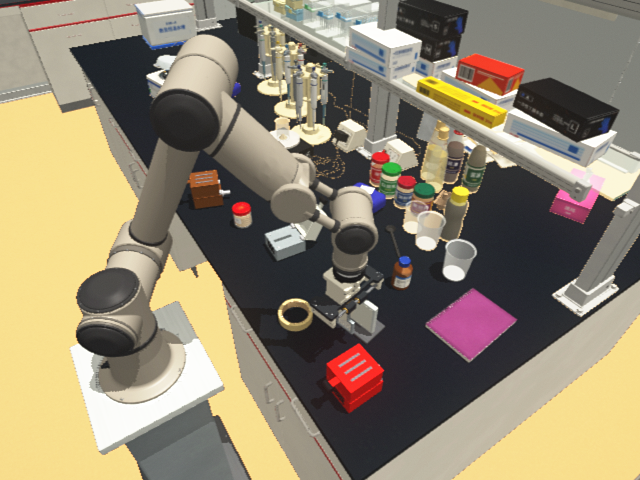

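The final view shows the hood back at side ≈(308,222), the plate in front of the panel, and the jar (242,215), tape (295,315) and bottle (403,272) where they were. The pair of jars behind the holder is hidden by the arm in this view.

```bash
python3 -c "
from plant import *
print(close_job())"
```

```text
the job is handed in; nothing more can be done
None
```

I swung the hood back by its knob; it fell to its stop when I let go and is still open. I then drew the filter plate straight up by its tab, and the arm is holding it in front of the light panel. I handed the job in after about 18 s of the 54 s allowed.

**Plate pose:**
- The tool was at [476.9, -210.8, 118.5] mm, within 0.5 mm of the target and nearly still, with the tab gripped at about 10 mm.
- That puts the mesh window about 50 mm off the lit face, at about 72 mm height, and parallel to the panel.
- In the side view, the plate's edges agreed with the prediction to about 1.5 pixels (about 3 mm). It may sit 2–3 mm along the panel or slightly high.
- The top view could not confirm this, because the arm hid the plate.

**Forces:** Every reading stayed under about 12 N, the highest as the jaws closed on the knob. The plate was never brought near the panel face.

**Bystanders:** The jar in the open (nearest the holder's front) and the bottle looked unchanged. The tape region differed in 6.6% of its pixels, but the roll stands in the same place in the image, so I took that for shadow or the gripper overlapping it. Two similar jars behind the holder were hidden by the arm in the last view, so I could not check them. The gripper passed well above them, and no contact showed.

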